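# Swing the fittings tray round its bench pin

## Robot

A 7-joint arm with a two-finger parallel gripper is mounted at the origin on the work surface. World frame = base frame: x ahead of the robot, y to its left, z up, the work surface at z = 0. Lengths are in m, angles in rad, forces in N, time in s.
With the tool pointing down it reaches from about 0.4 to 0.875 m from the base axis. Payload 19.3 kg.
Tool frame: the origin (TCP) lies on the centre line of the jaws, within the pads' length; the fingertips stand 14 mm ahead of it and the grasp point (between the pads) lies 5 mm behind it (tips_ahead is the distance from the TCP to the fingertips, in m); z points along the fingers, y is the line along which they close (so a half turn about z gives the same grasp; the last joint's range is limited). The gripper opens to 85 mm and grips with 20 to 120 N. Pads are 22 mm wide; open, the fingers measure 114 mm over their backs; the gripper's body (76 mm by 85 mm) begins 54 mm behind the grasp point. The pads swing forward as they close: fully open they stand 13 mm farther back than shut.
Start: joints at [-1.361, 0.521, -0.036, 1.599, 0.021, 1.021, -0.113], TCP at [0.173, 0.601, 0.245] pointing down, gripper open.
Joint ranges: [-2.91, 2.91], [-0.3, 2.13], [-1.5, 1.42], [0.17, 2.43], [-1.26, 4.41], [0.16, 1.93], [-2.52, 2.52]. Speed limits (rad/s): [1.89, 1.89, 2.39, 2.39, 3.01, 3.01, 3.01].

## Interface

Orientations are given as a unit quaternion [x, y, z, w].
In Python, from plant import * gives the robot as it stands. The module is installed in compiled form; this text tells all that it offers.
- The arm moves only by the shell command python3 -m crank 'ROWS' [OPENING]. ROWS is text: rows parted by semicolons, each of 6 numbers parted by spaces: the shift along the world's x, y, z each as a share of 0.15 m, from -1 to 1, then the turn, a rotation vector about the world's x, y, z each as a share of pi rad, from -1 to 1. In form: tx ty tz wx wy wz; .... A call has 1 to 20 rows; each row is the pose to reach, as a shift and turn from the pose commanded when the call began, turning the shorter way round; what a row does not reach only later rows make up. A row lasts 1/10 s, in which the tool goes at most 50 mm and 8.59 degrees, less where a joint would pass 70% of its speed; a pose out of reach is approached as far as the arm can. A call with a number of a shift or a turn outside -1 to 1 is refused whole. A call with a gripper value outside its range is refused whole. OPENING is the opening, from 0 (shut) to 1 (fully open), set as the call begins (- or left out, the last holds). The fingers move at their own pace and stop on an object; the grip force is fixed at half the most. Time passes only in rows, so rows that repeat a pose let the fingers close. It gives the time, the measured TCP pose, the force, the opening and the grip force at its end, in the units of the state.
- sense(): the state, without advancing time (a new reading comes with each control period).
- get_image(name): name is "scene" or "side" or "wrist"; returns the picture (420x560x3 uint8, red, green, blue); there is no depth.
- calibration(name): a dict with "K" (3x3 intrinsics, pixels), "position" and "rotation" of the camera in the world; the wrist camera has in their place "hand_eye" (4x4, takes a point from camera to tool coordinates, whose origin is the TCP and whose axes are the flange's). Camera axes: x right, y down, z forward; pixel columns grow to the right and rows downward; lengths in m; the calibration is good to about 2 mm. A picture is of the moment at which its call begins: read the wrist's pose just before it. calibration takes no time and is no camera call.
- sign_off(): hands the job in; it is judged then, once.
The state is a dict: "time": time; "joint_pos": joint angles; "qvel": joint speeds; "joint_efforts": joint torques, N m; "ee_pos": TCP position; "tool_rot": TCP orientation; "contact_force": force on the tool from outside, world axes, zero at the start; "moment": the same for the moment, N m; "gripper_width": finger opening in m; "grip_force": force on a finger pad.
Only numpy, scipy, OpenCV 4.12 (cv2) and the standard library are available. Lean on these libraries where they do the work, as an engineer would, in place of code of your own. Each camera call takes 0.05 s, during which the arm holds its last target. There are 200 camera calls.

## Task

One corner of the larger steel fittings tray is held by an eye that sits over a pin in the bench. Push the tray's free corner round so that the tray, flat on the bench and with its eye still on the pin, turns about the pin by a quarter turn until its long side lies along the timber strip. Leave the small tray and the paint tin where they are.

Things in the scene. Friction and masses are not known exactly. Their poses are not given: they have to be found in the camera images.
- tray: Larger open steel tray, 170 x 110 x 45 mm high, 4 mm walls, 0.6 kg, loose. An eye (ring: 32 across, 16 hole, 22 high) at one outer corner sits over the pin. Origin: eye centre, underside. x along the long side, y along the short side, both away from the eye, z up: the pan spans x 9..179, y 9..119 mm. Blue fittings fixed inside, up to 35 mm high, at x under 106; the rest is empty.
- tray_corner (a point): The tray's free corner, diagonally across from the eye: outer corner at the rim, at x 179, y 119, z 45 mm in the tray's frame.
- stop: Fixed: a steel pin (diameter 12, 45 mm high) and a timber strip (170 x 20 x 30 high). Origin: foot of the pin. x is parallel to the strip, which spans x 20..190, y 123..143 mm; z up. At the start the tray's x points along this -y, within 12 degrees. Turned anticlockwise from above till its axes match these, it lies between pin and strip, 4 mm short of the strip, which stops it.
- spare: Bystander: a smaller open steel tray with blue fittings, 130 x 90 x 45 mm high, no eye, loose on the bench. Origin: centre of its underside.
- tin: Bystander: an upright paint tin, diameter 100, 120 mm high, loose on the bench. Origin: centre of its underside.
There are look-alikes about, which are no part of the job. Leave any green or orange look-alike of the tray alone.

How it is judged:
By the outcome, as a careful person would: the job done as asked, in the order asked, and still so for the second after the job is handed in, with the robot touching nothing.
It also fails if it takes over 38 s, if anything falls off the work surface, if the arm or the gripper's body presses on something with over 40 N, if the wrist force passes 120 N, or if a joint passes its speed limit or range.

## Working session

There is one attempt and no reset: what is moved stays moved. The work goes in short steps, Python scripts to look and compute and a shell command to move; the robot and the scene stay as the last step left them, time stands still between calls to the robot, and variables do not carry over. Pictures are saved under pics/ and viewed, at most 10 in all, crops included, and the job is handed in when it is done.

```bash
mkdir -p pics
cat > h.py <<'E'
from plant import *
import numpy as np, cv2
def ray(name,u,v,z):
    c=calibration(name);K=np.array(c["K"]);R=np.array(c["rotation"]);p=np.array(c["position"])
    d=R@np.linalg.inv(K)@np.array([u,v,1.]);return p+d*(z-p[2])/d[2]
def proj(name,P):
    c=calibration(name);K=np.array(c["K"]);R=np.array(c["rotation"]);p=np.array(c["position"])
    q=K@R.T@(np.array(P)-p);return q[:2]/q[2]
def save(name,fn):
    im=get_image(name);cv2.imwrite(fn,im[:,:,::-1]);return im
E
python3 - <<'E'
from h import *
a=save("scene","pics/s0.png");b=save("side","pics/d0.png")
for n in("scene","side"):
    c=calibration(n);print(n,c["position"],np.round(c["rotation"],2).tolist())
print(sense())
E
```

```text
scene [ 1.37287483 -0.23455511  0.85750821] [0.73, 0.56, -0.24, -0.3]
side [-0.31285769 -0.91330252  1.00332905] [0.83, -0.34, 0.18, -0.41]
{'time': 0.1, 'joint_pos': array([-1.36121329,  0.52194541, -0.03630389,  1.59991333,  0.02120904,
        1.02110415, -0.11281551]), 'qvel': array([-0.00112262, -0.0024699 ,  0.00048506, -0.00231753, -0.00162957,
       -0.00166449,  0.00146965]), 'joint_efforts': array([ 3.37526952e-03, -9.28465748e+01,  1.98374256e+00, -3.70537448e+01,
        1.80873560e-02,  5.41560788e-03, -5.34333094e-05]), 'ee_pos': array([0.17256308, 0.6004247 , 0.24480265]), 'tool_rot': array([ 1.39456898e-01,  9.90228020e-01, -4.91924470e-04, -2.51405977e-05]), 'contact_force': array([0.62611227, 0.28324376, 0.4888059 ]), 'moment': array([0.00191897, 0.02148816, 0.02189348]), 'grip_force': 0.0, 'gripper_width': 0.08527094445676509}
```

View pics/s0.png

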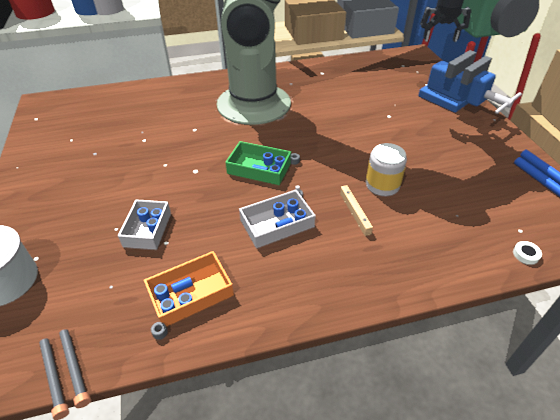

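View pics/d0.png

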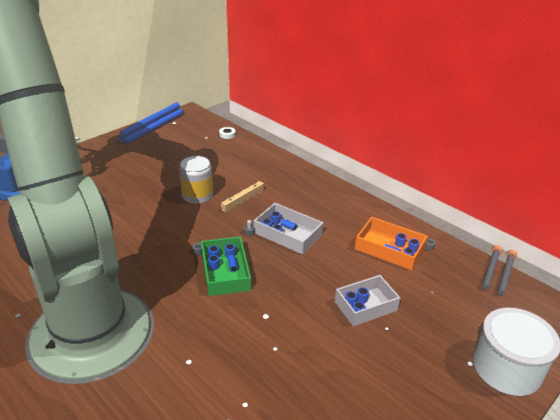

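The scene view shows four trays. The grey one at scene (278,218) / side (288,228) has an eye on a pin at scene (298,190) / side (249,228), and the timber strip is at (357,210). The others are a small grey tray with no eye (147,224), a green look-alike (260,163) and an orange one (190,287). The first fits: it is grey, larger, has an eye on a pin and has the strip beside it. I'll confirm with an enlarged crop.

```bash
sed -i 's/R=np.array(c\["rotation"\])/R=Rot.from_quat(c["rotation"]).as_matrix()/; 2a from scipy.spatial.transform import Rotation as Rot' h.py
python3 - <<'E'
from h import *
a=cv2.imread("pics/s0.png");b=cv2.imread("pics/d0.png")
A=cv2.resize(a[170:260,225:385],(800,450)[:2],interpolation=cv2.INTER_CUBIC) # x5
B=cv2.resize(b[170:260,210:340],None,fx=5,fy=5,interpolation=cv2.INTER_CUBIC)
A=A[:,:];cv2.imwrite("pics/ca.png",A);cv2.imwrite("pics/cb.png",B)
for n,u,v,z in(("scene",298,188,.045),("side",249,222,.045),("scene",387,150,.12),("side",197,162,.12)):print(n,ray(n,u,v,z).round(3))
E
```

```text
scene [0.536 0.02  0.045]
side [0.523 0.014 0.045]
scene [0.527 0.278 0.12 ]
side [0.546 0.278 0.12 ]
```

View pics/ca.png

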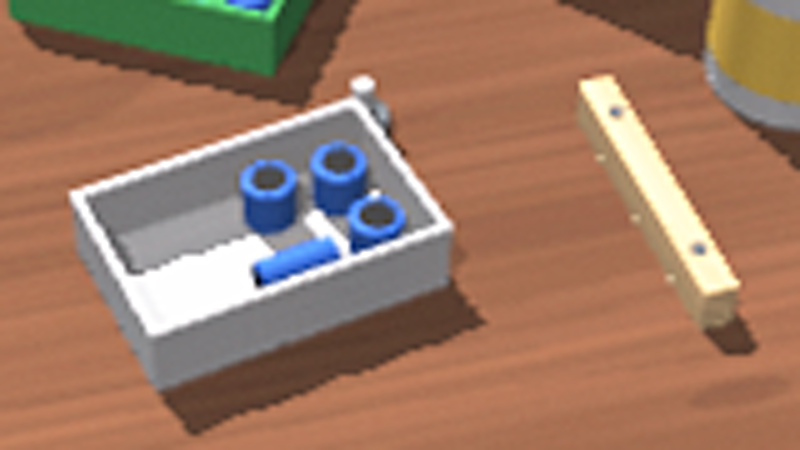

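View pics/cb.png

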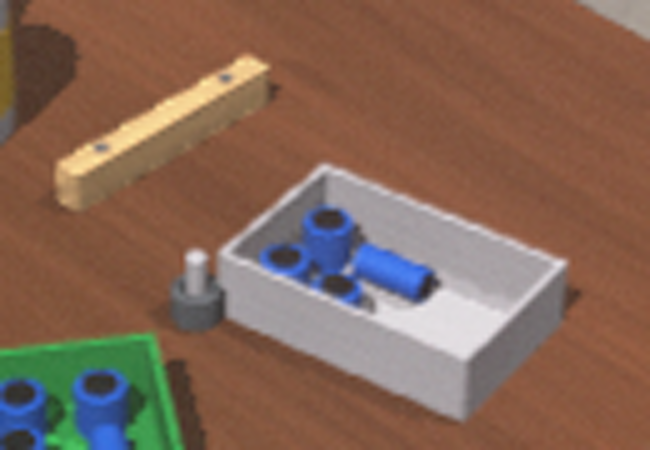

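The crops confirm it. The grey tray's eye is on the pin (pin top at scene (297.6,186), side (249,221)). Its free rim corner is at scene (255,236), side (323,223). The strip lies along scene (344,186) to (369,228).

Run:
```python
from h import *
s=lambda x,y:(225+x/5,170+y/5); d=lambda x,y:(210+x/5,170+y/5)
P=[("eyeC",s(355,100),d(220,257),.045),("xC",s(75,197),d(465,358),.045),("free",s(150,332),d(567,264),.045),("yC",s(450,230),d(325,166),.045),("pin",s(363,80),d(196,253),.045)]
W={}
for n,a,b,z in P:
    p,q=ray("scene",*a,z),ray("side",*b,z);W[n]=(p+q)/2;print(n,p.round(4),q.round(4))
S=[ray("scene",*s(*c),.03) for c in((580,80),(612,76),(738,288),(705,297))]
D=[ray("side",*d(*c),.03) for c in((57,163),(247,55),(268,68),(80,175))]
print(np.round(S,3).tolist(),np.round(D,3).tolist())
for k in("xC","yC","free"):print(k,np.linalg.norm(W[k]-W["eyeC"]))
v=W["xC"]-W["eyeC"];print("tray x dir deg",np.degrees(np.arctan2(v[1],v[0])))
```

```text
eyeC [0.5423 0.0125 0.045 ] [0.535  0.0063 0.045 ]
xC [ 0.5769 -0.1511  0.045 ] [ 0.5711 -0.1538  0.045 ]
free [ 0.6789 -0.1319  0.045 ] [ 0.6766 -0.1362  0.045 ]
yC [0.6502 0.0336 0.045 ] [0.643  0.0292 0.045 ]
pin [0.5277 0.0212 0.045 ] [0.5274 0.0187 0.045 ]
[[0.544, 0.145, 0.03], [0.545, 0.164, 0.03], [0.714, 0.17, 0.03], [0.715, 0.151, 0.03]] [[0.54, 0.159, 0.03], [0.708, 0.167, 0.03], [0.708, 0.147, 0.03], [0.542, 0.14, 0.03]]
xC 0.16567269097329856
yC 0.11014865002245817
free 0.19982595253856328
tray x dir deg -77.68579048533319
```

```bash
r1=x; python3 -m crank '0.63 -0.944 0 0 0 -0.172;0.63 -0.944 0 0 0 -0.172;0.63 -0.944 0 0 0 -0.172;0.63 -0.944 0 0 0 -0.172;0.63 -0.944 0 0 0 -0.172;0.63 -0.944 0 0 0 -0.172' 0
python3 -m crank '0.63 -0.944 0 0 0 -0.172;0.63 -0.944 0 0 0 -0.172;0.63 -0.944 0 0 0 -0.172;0.63 -0.944 0 0 0 -0.172;0.63 -0.944 0 0 0 -0.172;0.63 -0.944 0 0 0 -0.172'
python3 -m crank '0.63 -0.944 0 0 0 0;0.63 -0.944 0 0 0 0;0.63 -0.944 0 0 0 0;0.63 -0.944 0 0 0 0;0.63 -0.944 0 0 0 0'
python3 -m crank '0.63 -0.944 0 0 0 0;0.63 -0.944 0 0 0 0;0.63 -0.944 0 0 0 0;0.63 -0.944 0 0 0 0;0.63 -0.944 0 0 0 0'
```

```text
time: 0.7
ee_pos: [0.267, 0.4593, 0.2453]
tool_rot: [0.398, 0.917, 0.0, -0.0]
contact_force: [-0.7, -0.2, -0.6]
gripper_width: 0.0003
grip_force: 0.0
time: 1.3
ee_pos: [0.3611, 0.3187, 0.2452]
tool_rot: [0.628, 0.779, -0.0, -0.0]
contact_force: [-0.0, 0.6, 0.5]
gripper_width: 0.0001
grip_force: 0.0
time: 1.8
ee_pos: [0.4572, 0.175, 0.2451]
tool_rot: [0.629, 0.777, -0.0, 0.0]
contact_force: [-0.2, 0.0, -0.5]
gripper_width: 0.0004
grip_force: 0.0
time: 2.3
ee_pos: [0.5517, 0.0339, 0.2448]
tool_rot: [0.629, 0.778, -0.0, 0.0]
contact_force: [-0.6, 0.7, -0.4]
gripper_width: 0.0003
grip_force: 0.0
```

```bash
python3 -m crank '0.625 -0.944 0 0 0 0;0.625 -0.944 0 0 0 0;0.625 -0.944 0 0 0 0;0.625 -0.944 -0.5 0 0 0;0.625 -0.944 -1 0 0 0;0.625 -0.944 -1 0 0 0;0.625 -0.944 -1 0 0 0;0.625 -0.944 -1 0 0 0'
python3 - <<'E'
from h import *
a=save("scene","pics/s1.png");b=save("side","pics/d1.png")
f=lambda i,x,y:cv2.resize(i[y:y+140,x:x+160,::-1],(400,350))
cv2.imwrite("pics/c1.png",np.hstack([f(a,200,120),f(b,220,130)]))
E
```

```text
time: 3.1
ee_pos: [0.6446, -0.1052, 0.0956]
tool_rot: [0.628, 0.778, -0.0, -0.001]
contact_force: [0.1, 0.1, 0.4]
gripper_width: 0.0001
grip_force: 0.0
```

View pics/c1.png

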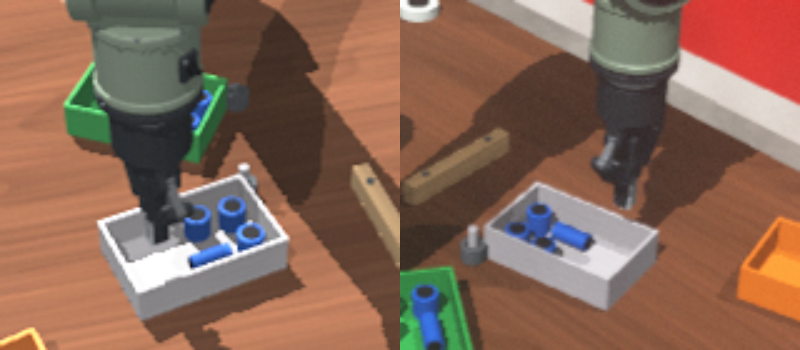

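The crop shows the closed tips (scene ≈(263,216), side ≈(311,213)) over the empty end of the grey tray, clear of the fittings and the walls. I'll go down inside.

```bash
python3 -m crank '0 -0.02 -0.1 0 0 0;0 -0.02 -0.2 0 0 0;0 -0.02 -0.3 0 0 0;0 -0.02 -0.39 0 0 0;0 -0.02 -0.39 0 0 0'
python3 - <<'E'
from h import *
print("tip exp px",proj("scene",[.6446,-.1052,.0816]),proj("side",[.6446,-.1052,.0816]))
pin=np.array([.5275,.020]);r0=(150,88)
p=sense()["ee_pos"][:2]
# arc: ramp to contact y=102 (tray frame), yaw -77.7 -> +2
for a,y in [(-77.7,88),(-72,100),(-60,101),(-48,101),(-36,101),(-24,101),(-12,101),(-4,101),(2,101),(3,101)]:
    c,s=np.cos(np.radians(a)),np.sin(np.radians(a));w=pin+[c*150-s*y,s*150+c*y];print(a,y,w.round(4),((w-p)/.15).round(2),"wz",round((a+77.7)/180,3))
E
```

```text
time: 3.7
ee_pos: [0.6432, -0.1101, 0.0344]
tool_rot: [0.629, 0.777, -0.001, -0.001]
contact_force: [0.2, 0.1, 0.9]
gripper_width: -0.0001
grip_force: 0.0
tip exp px [261.91632747 214.62269707] [308.72291897 212.51047159]
-77.7 88 [ 118.4621 -127.7902] [ 785.46 -851.2 ] wz 0.0
-72 100 [ 141.9857 -111.7368] [ 942.28 -744.18] wz 0.032
-60 101 [162.9961 -79.3838] [1082.35 -528.49] wz 0.098
-48 101 [175.9547 -43.8695] [1168.74 -291.73] wz 0.165
-36 101 [181.2464  -6.4371] [1204.02  -42.18] wz 0.232
-24 101 [178.6397  31.2776] [1186.64  209.25] wz 0.298
-12 101 [168.2487  67.6262] [1117.37  451.57] wz 0.365
-4 101 [157.2075  90.3105] [1043.76  602.8 ] wz 0.409
2 101 [146.9113 106.1934] [975.12 708.69] wz 0.443
3 101 [145.036 108.732] [962.62 725.61] wz 0.448
```

```bash
python3 -m crank '0.08 0.06 0 0 0 0.01;0.13 0.09 0 0 0 0.02;0.165 0.122 0 0 0 0.032;0.20 0.175 0 0 0 0.048;0.24 0.23 0 0 0 0.065;0.275 0.283 0 0 0 0.082;0.305 0.337 0 0 0 0.098;0.33 0.396 0 0 0 0.115;0.353 0.455 0 0 0 0.132;0.373 0.515 0 0 0 0.148;0.391 0.574 0 0 0 0.165;0.404 0.636 0 0 0 0.182;0.414 0.7 0 0 0 0.2;0.421 0.762 0 0 0 0.216;0.426 0.824 0 0 0 0.232;0.426 0.824 0 0 0 0.232'
python3 - <<'E'
from h import *
a=save("scene","pics/s2.png");b=save("side","pics/d2.png")
f=lambda i,x,y:cv2.resize(i[y:y+140,x:x+160,::-1],(400,350))
cv2.imwrite("pics/c2.png",np.hstack([f(a,220,120),f(b,200,130)]))
E
```

```text
time: 5.3
ee_pos: [0.706, 0.0125, 0.0366]
tool_rot: [0.309, 0.951, -0.002, -0.002]
contact_force: [-11.3, -4.5, 3.4]
gripper_width: 0.0003
grip_force: 5.3
```

View pics/c2.png

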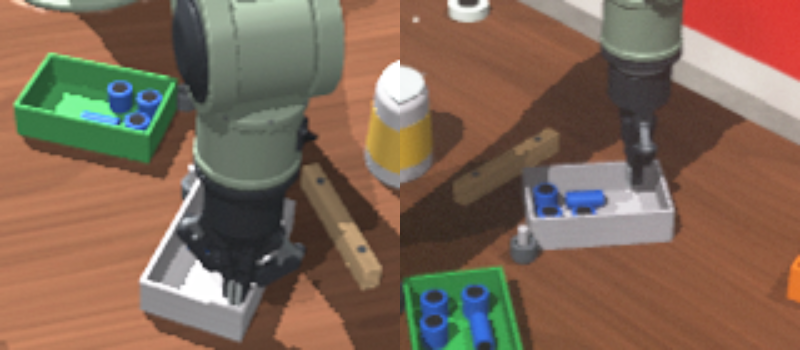

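The tray has turned to about halfway, still flat and with its eye on the pin (side crop (523,243)); the tips press on the inside of the long wall. Next I'll continue the arc, stopping just short of the end.

```bash
python3 -m crank '-0.005 0.06 0 0 0 0.016;-0.012 0.125 0 0 0 0.033;-0.02 0.19 0 0 0 0.05;-0.03 0.257 0 0 0 0.067;-0.046 0.317 0 0 0 0.083;-0.063 0.377 0 0 0 0.1;-0.08 0.436 0 0 0 0.116;-0.1 0.496 0 0 0 0.133;-0.123 0.545 0 0 0 0.148;-0.147 0.595 0 0 0 0.163;-0.173 0.645 0 0 0 0.178;-0.19 0.672 0 0 0 0.187;-0.196 0.68 0 0 0 0.189;-0.196 0.68 0 0 0 0.189'
python3 - <<'E'
from h import *
a=save("scene","pics/s3.png");b=save("side","pics/d3.png")
f=lambda i,x,y:cv2.resize(i[y:y+100,x:x+100,::-1],(400,400),interpolation=cv2.INTER_CUBIC)
cv2.imwrite("pics/c3.png",np.hstack([f(a,285,160),f(b,215,155)]))
E
```

```text
time: 6.8
ee_pos: [0.6787, 0.1158, 0.0369]
tool_rot: [0.018, 1.0, 0.0, 0.0]
contact_force: [-1.9, -1.8, -0.6]
gripper_width: 0.0004
grip_force: 0.9
```

View pics/c3.png

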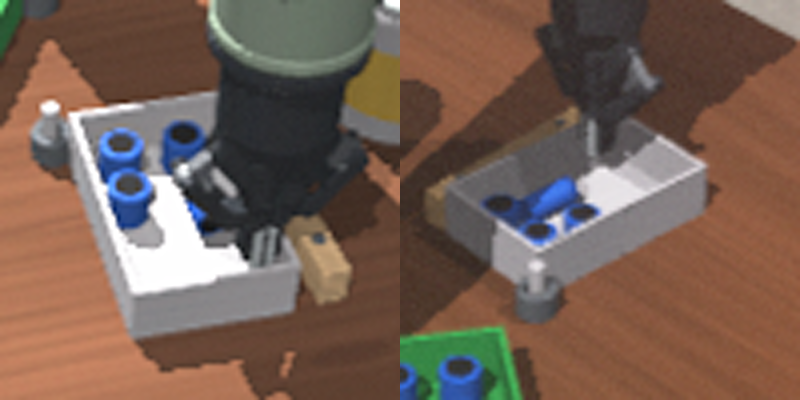

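Run:
```python
from h import *
q=lambda n,*c:[ray(n,*( (285+x/4,160+y/4) if n=="scene" else (215+x/4,155+y/4)),.045)[:2] for x,y in c]
for n,c in(("scene",((70,115),(133,316),(298,265))),("side",((139,249),(306,168),(220,115)))):
    P=q(n,*c);v=P[1]-P[0];w=P[2]-P[1];print(n,np.round(P,4).tolist(),"ang",np.degrees(np.arctan2(v[1],v[0])),np.linalg.norm(v),np.degrees(np.arctan2(w[1],w[0])))
```

```text
scene [[0.542, 0.0313], [0.7269, 0.0178], [0.7131, 0.1322]] ang -4.162929322142588 0.18533645250198535 96.87305214886158
side [[0.5395, 0.0295], [0.7032, 0.0178], [0.7064, 0.116]] ang -4.080743670500954 0.1641591684195181 88.18398347435344
```

The tray is at about −4°, in place between pin and strip; the strip is at about +2°. I'll push slowly through the last 6–7°.

```bash
python3 -m crank '-0.012 0.02 0 0 0 0.006;-0.025 0.04 0 0 0 0.012;-0.04 0.06 0 0 0 0.02;-0.055 0.08 0 0 0 0.027;-0.065 0.095 0 0 0 0.03;-0.07 0.103 0 0 0 0.033;-0.07 0.103 0 0 0 0.033'
python3 -m crank '-0.005 0.006 0 0 0 0.002;-0.008 0.012 0 0 0 0.004;-0.008 0.012 0 0 0 0.004'
python3 - <<'E'
from h import *
a=save("scene","pics/s4.png");b=save("side","pics/d4.png")
f=lambda i,x,y:cv2.resize(i[y:y+100,x:x+100,::-1],(400,400),interpolation=cv2.INTER_CUBIC)
cv2.imwrite("pics/c4.png",np.hstack([f(a,285,160),f(b,215,155)]))
E
```

```text
time: 7.6
ee_pos: [0.6687, 0.1304, 0.037]
tool_rot: [-0.033, 0.999, -0.0, 0.0]
contact_force: [2.5, -4.1, 0.9]
gripper_width: -0.0002
grip_force: 2.0
time: 7.9
ee_pos: [0.668, 0.1307, 0.037]
tool_rot: [-0.039, 0.999, -0.001, 0.001]
contact_force: [6.3, -8.6, 0.1]
gripper_width: 0.0001
grip_force: 4.9
```

View pics/c4.png

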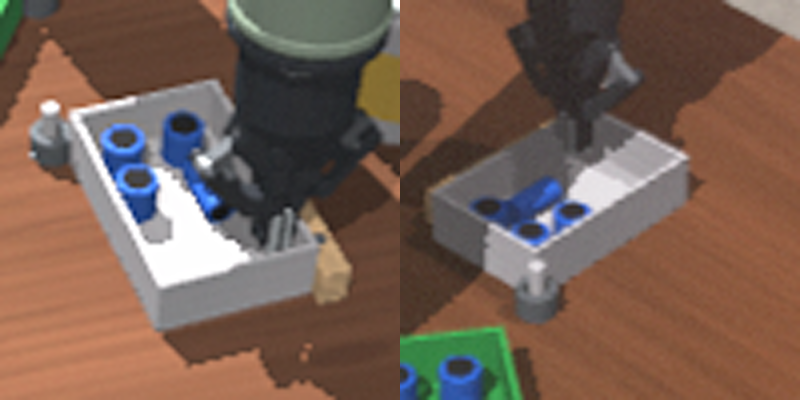

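The tray lies along the strip and the force is rising against it. I'll back off from the wall, lift clear and check.

```bash
python3 -m crank '0.01 -0.03 0 0 0 0;0.01 -0.06 0 0 0 0;0.01 -0.08 0 0 0 0;0.01 -0.08 0 0 0 0;0.01 -0.08 0.15 0 0 0;0.01 -0.08 0.4 0 0 0;0.01 -0.08 0.7 0 0 0;0.01 -0.08 1 0 0 0;0.01 -0.08 1 0 0 0'
python3 -m crank '0 -0.33 0.2 0 0 0;0 -0.66 0.4 0 0 0;0 -1 0.5 0 0 0;0 -1 0.5 0 0 0;0 -1 0.5 0 0 0'
python3 -m crank '0 -0.33 0 0 0 0;0 -0.66 0 0 0 0;0 -1 0 0 0 0;0 -1 0 0 0 0;0 -1 0 0 0 0'
python3 - <<'E'
from h import *
a=save("scene","pics/s5.png");b=save("side","pics/d5.png")
f=lambda i,x,y:cv2.resize(i[y:y+100,x:x+100,::-1],(400,400),interpolation=cv2.INTER_CUBIC)
cv2.imwrite("pics/c5.png",np.hstack([f(a,285,160),f(b,215,155)]))
E
```

```text
time: 8.9
ee_pos: [0.6712, 0.1213, 0.1934]
tool_rot: [-0.039, 0.999, 0.001, 0.004]
contact_force: [0.9, -0.5, -0.7]
gripper_width: -0.0001
grip_force: 0.0
time: 9.4
ee_pos: [0.6689, -0.0329, 0.2629]
tool_rot: [-0.037, 0.999, -0.001, 0.001]
contact_force: [-0.2, -0.6, 0.3]
gripper_width: -0.0
grip_force: 0.0
time: 9.9
ee_pos: [0.6686, -0.1794, 0.2609]
tool_rot: [-0.039, 0.999, 0.0, -0.0]
contact_force: [-0.1, 0.9, -0.2]
gripper_width: -0.0002
grip_force: 0.0
```

View pics/c5.png

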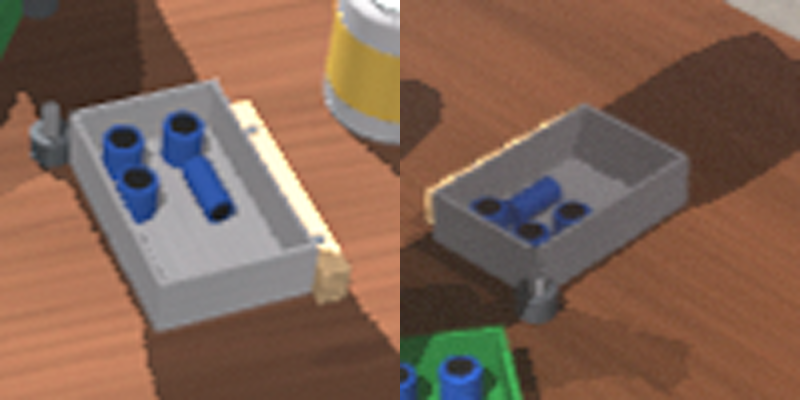

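The tray lies flat along the strip with its eye on the pin (scene crop (50,140), side crop (538,297)); the tin has not moved. I'll check the angle numerically.

Run:
```python
from h import *
q=lambda n,z,*c:np.array([ray(n,*( (285+x/4,160+y/4) if n=="scene" else (215+x/4,155+y/4)),z)[:2] for x,y in c])
A=lambda v:np.degrees(np.arctan2(v[1],v[0])).round(2)
for n,c in(("scene",((72,115),(158,287),(315,245),(217,82))),("side",((136,246),(287,157),(186,105),(37,197)))):
    P=q(n,.045,*c);print(n,P.round(4).tolist(),A(P[1]-P[0]),A(P[2]-P[3]))
P=q("scene",.03,(250,100),(348,265));print("strip far edge",A(P[1]-P[0]),P)
P=q("side",.03,(25,190),(163,107));print(A(P[1]-P[0]),P)
a,b=cv2.imread("pics/s0.png"),cv2.imread("pics/s5.png")
for r in((195,255,110,180),(140,195,362,410)):
    d=cv2.absdiff(a,b)[r[0]:r[1],r[2]:r[3]];print(d.mean())
```

```text
scene [[0.5424, 0.0326], [0.7082, 0.0403], [0.6997, 0.1492], [0.5356, 0.1416]] 2.65 2.68
side [[0.5404, 0.0337], [0.7032, 0.0383], [0.6966, 0.1451], [0.5276, 0.1301]] 1.62 5.07
strip far edge 1.94 [[0.54428266 0.16472761]
 [0.70913281 0.17030033]]
4.56 [[0.53998837 0.15972309]
 [0.69664444 0.17222964]]
7.862698412698412
17.85479797979798
```

The tray is at about 2.5° and the strip at about 2°, so they are aligned. I'll check that the bystanders stayed put, since the picture difference may only be shadow.

Run:
```python
import cv2
for n,rs in(("s",((198,250,115,175),(145,195,365,408))),("d",((275,325,333,402),(155,204,178,216)))):
    a,b=cv2.imread(f"pics/{n}0.png"),cv2.imread(f"pics/{n}5.png")
    for y0,y1,x0,x1 in rs:
        r=cv2.matchTemplate(b[y0-12:y1+12,x0-12:x1+12],a[y0:y1,x0:x1],cv2.TM_CCOEFF_NORMED);print(n,cv2.minMaxLoc(r)[1::2])
```

```text
s (0.9979637861251831, (12, 12))
s (0.9408326148986816, (12, 12))
d (0.9984515309333801, (12, 12))
d (0.8641629219055176, (11, 12))
```

Neither bystander has moved: the matches are at zero shift, with one 1 px shift on the tin in the side view, which is changed lighting. I'm handing in.

```bash
python3 -c "
from plant import *
print(sign_off())"
```

```text
the job is handed in; nothing more can be done
None
```

The larger tray has been turned about its pin until its long side lies along the timber strip, within about half a degree by camera, with the eye still on the pin; the small tray and paint tin show no movement, and the job was handed in at about 10 s.

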